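# Find a twin-camera bar's balance point on a knife edge and mark it

### The job

Slide the twin-camera bar along the knife edge of the balance stand with light pushes on its ends, without gripping or lifting it, until it stays level there on its own. Then press the red marker clip gently home astride the bar, straight above the knife edge, to mark the balance point for the hanger clamp, and leave the bar balanced with the clip on it. Leave the other things on the bench alone.

Things in the scene. Friction and masses are not known exactly. Their poses are not given: they have to be found in the camera images.
- stand: Balance stand screwed to the bench: grey base 84 x 124 x 12 mm, steel knife edge along its x on a pillar in the middle, a grey fork 42 mm to either side along its y. Origin: middle of the underside, z up. The forks (20 mm inner width, cheeks 117 mm high) guide the bar sideways and stop its tipping at 0.085 rad; a sprung, damped brass pin in each fork steadies it: at rest 0.5 s after letting go.
- knife_edge (a point): Middle of the knife edge's top, 105 mm above the bench, where the bar's underside rests; axes as the stand (the bar slides along y). Round about: two tray stacks 233 mm high between robot and stand (x up to 0.53 m, y -0.22 to 0.22 m), and a power lead that hangs down to 0.23 m above the bench near x 0.35, y -0.48 m.
- bar: Twin-camera bar, 0.53 to 0.70 kg: aluminium profile 16 x 300 x 16 mm, black end caps, a white camera (45 mm diameter, 78 mm long) under it 108 mm to either side of its middle, 64 mm deep. Origin: middle of the underside; y along the bar, z up. It lies over the knife edge in the forks and leans on the fork on its heavy side: push the low end toward the edge. It slides 35 mm either way.
- bar_end_a (a point): Centre of the bar's end face at its +y end, 150 mm from the middle and 8 mm above the underside. Height of end a less height of end b over 300 mm is the bar's slope.
- bar_end_b (a point): Centre of the bar's end face at its -y end, 150 mm from the middle and 8 mm above the underside.
- marker: Red marker clip, 46 g, standing on the bench on its legs: saddle 28 (x) x 20 (y) x 17 mm with two legs 12 mm long, 20 mm apart inside, and on top an upright grip 12 mm thick (x), 18 mm wide (y), 30 mm tall. A sprung brass nub in each leg leaves 13.6 mm between them. Origin: middle of the underside, z up. The legs go down either side of the bar, its x axis across the bar.
- marker_center (a point): Centre of the clip, 23 mm above its underside, 23.5 mm below the top of its grip, same axes. Home on the bar it is 11 mm above the bar's top face. Over the last 9 mm a push of 2 to 4 N must spread the nubs (its weight will not do it; grip it firmly); then the saddle meets the bar's top and the force rises steeply: stop at 6 to 10 N.
- pin_tray: Shallow grey tray of loose pins, 58 x 86 x 16 mm, behind the stand: leave it.
- tweezers: Steel tweezers, 124 mm long, behind the stand to the right: leave them.
- cam_shell_a: White camera shell with circuit boards and leads, about 66 x 57 x 42 mm, behind the stand: leave it.
- cam_shell_b: White camera shell with circuit boards and leads, about 66 x 57 x 43 mm, to the left: leave it.
- bar_mid (a point): Middle of the bar, 8 mm above its underside. The balance point lies within 11 mm of it, elsewhere in each bar (hidden load), and must be found: near balance the bar tips about 0.014 rad per mm it is off the edge, up to the stop at 6 mm. Sliding it takes 3 to 5 N at an end. A finger still touching an end keeps it from tipping: let go before judging the level.
Not all that is in view belongs to the job. Of the things that look like the stand, the largest one is meant.

How it is judged:
On the way, in this order (a step that is already met when the one before it is completed fails the run):
1. the bar, slid along the knife edge, balances on it level, still and untouched, before the marker is brought to it (angle between bar's own z axis and vertical below 0.025 rad and angular speed of bar below 0.06 rad/s and contact force between the fingers and bar below 0.1 N and distance between marker_center and knife_edge above 0.1 m), for 0.4 s.
2. the marker sits astride the bar straight above the knife edge, let go (z of marker_center in the frame of bar between 0.024 and 0.029 m and x of marker_center in the frame of bar between -0.004 and 0.004 m and y of marker_center in the frame of knife_edge between -0.004 and 0.004 m and angle between the z axis of bar and the z axis of marker_center, either way round below 0.1 rad and contact force between the fingers and marker below 0.1 N), for 0.2 s.
At the end, for the whole second after the job is handed in: The bar rests on the knife edge level to 0.025 rad (1.4 degrees) and still; the marker clip is pressed home astride it (centre 24 to 29 mm above the bar's underside, within 4 mm of the bar's middle plane, not cocked by over 0.1 rad), within 4 mm of the knife edge along the bar; both are let go (all of step 2 and angle between bar's own z axis and vertical below 0.025 rad and angular speed of bar below 0.06 rad/s and contact force between the fingers and bar below 0.1 N and linear speed of each of bar, marker below 0.02 m/s); the robot touches nothing.
It fails at once if the bar is pushed or squeezed with more than 12 N (contact force between the fingers and bar above 12 N).
It fails at once if the marker is rammed on the bar with more than 40 N in all, its nubs' own squeeze of about 7 N included (contact force between marker and bar above 40 N).
It fails at once if the bar is lifted or knocked off the knife edge (z of bar in the frame of stand above 0.118 m or z of bar in the frame of stand below 0.09 m).
It fails at once if one of the other loose things (pin tray, tweezers, camera shells) is moved more than 20 mm (distance of any of pin_tray, tweezers, cam_shell_a, cam_shell_b from where it was at the start of the episode above 0.02 m).
It also fails if it takes over 70 s, if anything falls off the work surface, if the arm or the gripper's body presses on something with over 40 N, if the wrist force passes 120 N, or if a joint passes its speed limit or range.

### The arm

A 6-joint arm with a two-finger parallel gripper is mounted at the origin on the work surface; the furniture and walls round the work are solid. World frame = base frame: x ahead of the robot, y to its left, z up, the work surface at z = 0. Lengths are in m, angles in rad, forces in N, time in s.
With the tool pointing down it reaches from about 0.275 to 0.725 m from the base axis. Payload 5.6 kg.
Tool frame: the origin (TCP) lies between the finger pads; the fingertips stand 14 mm ahead of it and the grasp point (between the pads) lies 5 mm behind it; z points along the fingers, x is the direction in which the jaws open and shut, and the axes are right-handed (so a half turn about z gives the same grasp; the last joint's range is limited). The gripper opens to 85 mm and grips with 20 to 120 N. Pads are 22 mm wide; open, the fingers measure 114 mm over their backs; the gripper's body (76 mm by 85 mm) begins 54 mm behind the grasp point. The pads swing forward as they close: fully open they stand 13 mm farther back than shut.
Start: joints at [-0.965, 0.255, 0.108, 0, -1.424, -0.285], TCP at [0.173, -0.522, 0.245] pointing down, gripper open.
Joint ranges: [-2.95, 2.95], [-1.21, 1.97], [-1.09, 1.5], [-2.87, 1.71], [-2.94, -0.07], [-3.05, 3.05]. Speed limits (rad/s): [2.57, 2.57, 3.14, 3.14, 3.14, 3.14].

### API

Orientations are given as a rotation vector (axis times angle).
In Python, from cell import robot, command_gripper, kin, eyes, order gives the robot as it stands. Calls block until the motion is done:
- robot.move_ptp(position, orientation): joint-space move of the TCP to a pose.
- robot.move_straight(position, rate=0.15, attitude=None): straight line of the TCP; attitude=None keeps the orientation; rate is the mean speed in m/s.
- robot.move_joints(angles): joint-space move.
- command_gripper(opening, effort=None): opening from 0.0 (shut) to 1.0 (fully open); effort is the grip in N (None keeps the last); returns when the fingers have stopped.
- robot.wait(seconds).
- kin.ik(position, orientation): joint angles nearest the present ones, or None.
- eyes.grab_frame(name): name is "scene" or "top" or "wrist"; returns the picture (400x640x3 uint8, red, green, blue); there is no depth.
- eyes.camera_params(name): a dict with "fov_y" (degrees; the focal length in pixels is half the picture's height over the tangent of half this angle, whatever the lens; pixels are square), "cx", "cy" (the principal point, pixels), "world_to_cam" (4x4, takes a point from world to camera coordinates). Camera axes: x right, y down, z forward; pixel columns grow to the right and rows downward; lengths in m; the calibration is good to about 2 mm. A picture is of the moment at which its call begins: read the wrist's pose just before it. camera_params takes no time and is no camera call; for the wrist camera it gives the pose at the moment of the call.
A pose or a line that the arm cannot do raises robot.Unreachable and nothing moves.
- order.sign_off(): hands the job in, once; it reports no verdict.
Readings, each from a call of its own:
- robot.read_clock(): time.
- robot.read_q(): joint angles.
- robot.read_joint_vel(): joint speeds.
- robot.read_tau(): joint torques, N m.
- robot.read_eef_pos(): TCP position.
- robot.read_tool_rot(): TCP orientation.
- robot.read_force(): force on the tool from outside, world axes, zero at the start.
- robot.read_wrist_torque(): the same for the moment, N m.
- robot.read_opening(): opening from 0.0 (shut) to 1.0 (fully open).
Only numpy, scipy, OpenCV 4.12 (cv2) and the standard library are available. Lean on these libraries where they do the work, as an engineer would, in place of code of your own. Each camera call takes 0.05 s, during which the arm holds its last target.

## Working session

There is one attempt and no reset: what is moved stays moved. The work goes in short steps, each a Python script; the robot and the scene stay as the last script left them, time stands still between calls to the robot, and variables do not carry over. Pictures are saved under pics/ and viewed, and the job is handed in when it is done.

```bash
ls; mkdir -p pics; python3 - <<'E'
from cell import robot, command_gripper, kin, eyes, order
import cv2
for n in ["scene","top","wrist"]:
    p=eyes.camera_params(n); print(n,p)
    im=eyes.grab_frame(n); cv2.imwrite(f"pics/{n}0.png",im[:,:,::-1])
print(robot.read_clock(),robot.read_tool_rot(),robot.read_force(),robot.read_eef_pos())
E
```

```text
pics
scene {'fov_y': 50.10035366816805, 'cx': 322.83812117752956, 'cy': 204.03321601850425, 'world_to_cam': array([[ 0.97444342, -0.22406733, -0.01593303, -0.62526129],
       [-0.12568882, -0.48506967, -0.86539571,  0.18505108],
       [ 0.18617828,  0.84528176, -0.5008357 ,  1.14399728],
       [ 0.        ,  0.        ,  0.        ,  1.        ]])}
top {'fov_y': 57.071836285809006, 'cx': 317.4055003602419, 'cy': 198.3912839656536, 'world_to_cam': array([[-0.24516212, -0.96948097,  0.00147619,  0.19141748],
       [-0.93991116,  0.23731076, -0.24546001,  0.62235933],
       [ 0.23761849, -0.06156498, -0.96940559,  1.23112872],
       [ 0.        ,  0.        ,  0.        ,  1.        ]])}
wrist {'fov_y': 63.15403984370365, 'cx': 318.8700668907036, 'cy': 198.86123291500104, 'world_to_cam': array([[-0.31416675,  0.94936711,  0.00115894,  0.54969726],
       [ 0.90604234,  0.2994646 ,  0.29901209, -0.03863454],
       [ 0.28352518,  0.0949897 , -0.95424862,  0.378516  ],
       [ 0.        ,  0.        ,  0.        ,  1.        ]])}
0.15 [-1.83749461e+00 -2.54670058e+00 -1.22434184e-03] [-0.40873697  1.07808725  0.43499207] [ 0.17335898 -0.5216021   0.24460666]
```

View pics/scene0.png

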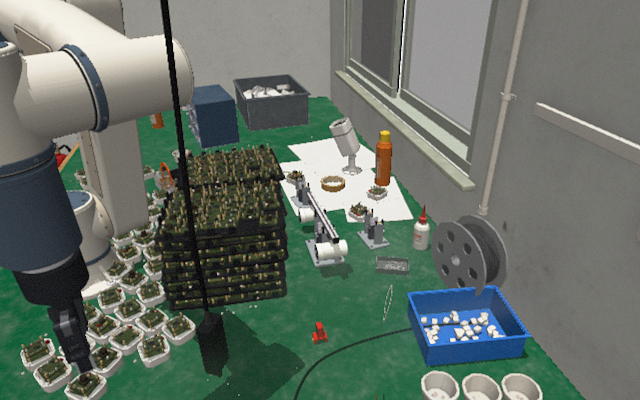

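View pics/top0.png

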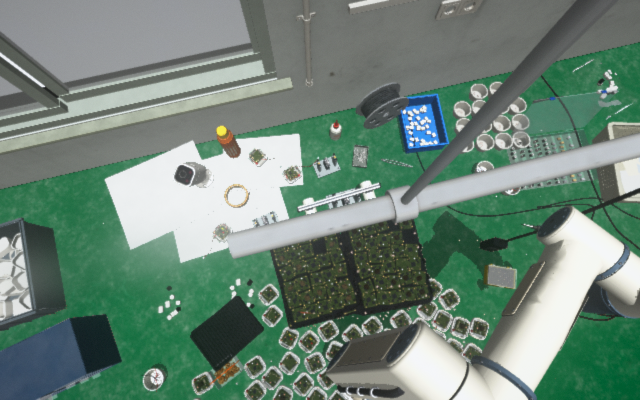

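View pics/wrist0.png

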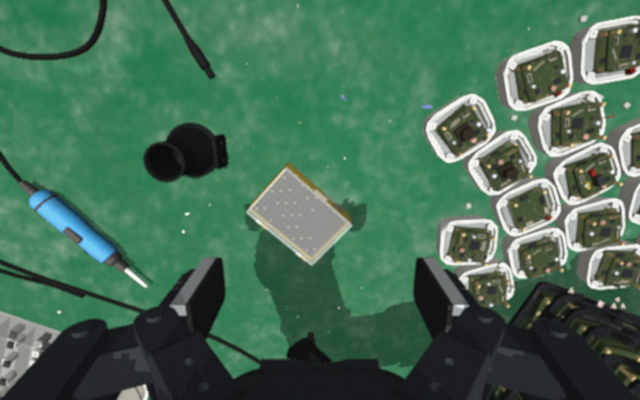

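```bash
python3 - <<'E'
import cv2
im=cv2.imread("pics/scene0.png"); cv2.imwrite("pics/s0c.png",cv2.resize(im[160:360,260:420],None,fx=4*0.75,fy=3,interpolation=cv2.INTER_CUBIC))
im=cv2.imread("pics/top0.png"); cv2.imwrite("pics/t0c.png",cv2.resize(im[130:260,240:460],None,fx=3.6,fy=3.6,interpolation=cv2.INTER_CUBIC))
E
```

```text
(no output)
```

View pics/s0c.png

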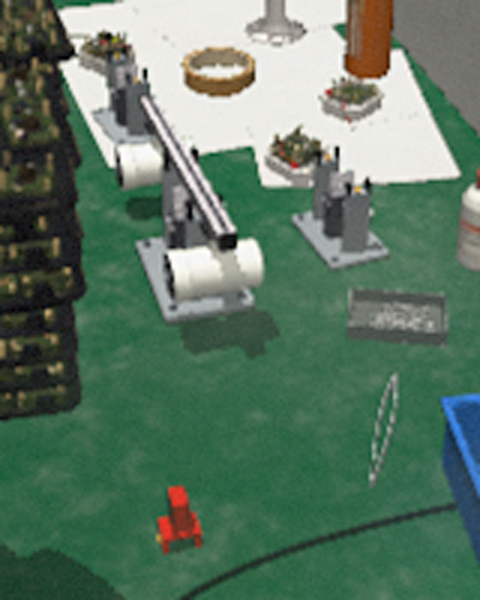

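View pics/t0c.png

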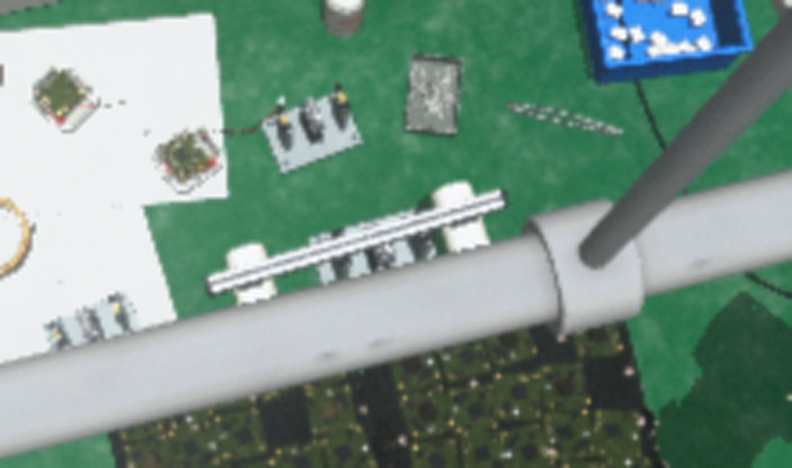

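```bash
cat > h.py <<'E'
from cell import robot, command_gripper, kin, eyes, order
import numpy as np, cv2
from scipy.spatial.transform import Rotation as R
def K(p):
    f=200/np.tan(np.radians(p['fov_y'])/2); return np.array([[f,0,p['cx']],[0,f,p['cy']],[0,0,1]])
def P(p): return K(p)@p['world_to_cam'][:3]
def tri(a,pa,b,pb):
    X=cv2.triangulatePoints(P(pa),P(pb),np.array(a,float).reshape(2,1),np.array(b,float).reshape(2,1)); X=(X[:3]/X[3]).ravel()
    return X,[proj(p,X)-q for p,q in((pa,a),(pb,b))]
def proj(p,X):
    x=P(p)@np.append(X,1); return x[:2]/x[2]
def onz(p,uv,z):
    M=p['world_to_cam'];d=M[:3,:3].T@np.linalg.inv(K(p))@np.array([*uv,1.]);c=-M[:3,:3].T@M[:3,3]
    return c+d*(z-c[2])/d[2]
def snap(n,name,crop=None,s=1):
    p=eyes.camera_params(n);im=eyes.grab_frame(n)[:,:,::-1]
    if crop: x0,y0,x1,y1=crop; im=im[y0:y1,x0:x1]
    cv2.imwrite(f'pics/{name}.png',cv2.resize(im,None,fx=s,fy=s,interpolation=cv2.INTER_CUBIC)); np.save(f'pics/{name}.npy',p,allow_pickle=True)
    return p
E
python3 - <<'E'
from h import *
s=eyes.camera_params('scene');t=eyes.camera_params('top')
b=tri((335.7,240),s,(379.7,185.3),t);a=tri((309,193),s,(298.6,209.2),t)
print(a,b,np.linalg.norm(a[0]-b[0]))
# marker: top of grip crop(178,488), base mid (181,540)
print(onz(s,(260+178/3,160+490/3),.0465+.0),onz(s,(260+181/3,160+538/3),0.0))
for q in [(137,245),(190,236),(255,300),(165,318)]: print(onz(s,(260+q[0]/3,160+q[1]/3),.012))
print(robot.read_clock())
for n in ('scene','top'):
  M=eyes.camera_params(n)['world_to_cam'];print(-M[:3,:3].T@M[:3,3])
E
```

```text
(array([0.62402213, 0.10721714, 0.10155959]), [array([-0.26061041,  0.07838018]), array([-0.05989999, -0.3176904 ])]) (array([ 0.63263497, -0.18452701,  0.12370982]), [array([-0.32520545,  0.1031311 ]), array([-0.05498491, -0.32111636])]) 0.29271053731735275
[ 0.55010433 -0.36813747  0.0465    ] [ 0.55097729 -0.36997345  0.        ]
[ 0.58739963 -0.01583943  0.012     ]
[ 0.64019966 -0.01363729  0.012     ]
[ 0.67424548 -0.12647394  0.012     ]
[ 0.59013734 -0.13203481  0.012     ]
0.15
[ 0.41955316 -1.017338    0.72313479]
[0.33935185 0.11367745 1.34594483]
```

```bash
python3 - <<'E'
from h import *
p=eyes.camera_params('wrist');M=p['world_to_cam'];c=-M[:3,:3].T@M[:3,3]
Rt=R.from_rotvec(robot.read_tool_rot());t=robot.read_eef_pos()
print('cam in tool',Rt.inv().apply(c-t),'axis',Rt.inv().apply(M[2,:3]),'x',Rt.inv().apply(M[0,:3]))
print(Rt.as_matrix())
def rot(yaw): return (R.from_euler('z',yaw)*R.from_euler('x',np.pi)).as_rotvec()
for y in (0,np.pi,np.pi/2,-np.pi/2):
  for X in ([.35,-.1,.4],[.55,-.06,.4],[.627,.14,.12],[.627,-.22,.12],[.55,-.37,.03]):
    q=kin.ik(X,rot(y)); print(round(y,2),X,None if q is None else np.round(q,2))
print(robot.read_clock())
E
```

```text
cam in tool [-0.00023752 -0.07704259 -0.12762542] axis [-8.57434248e-04  2.99072657e-01  9.54229957e-01] x [9.99999185e-01 1.15864835e-03 5.35419693e-04]
[[-3.15277998e-01  9.48999219e-01 -5.16158995e-04]
 [ 9.48998284e-01  3.15278413e-01  1.33393058e-03]
 [ 1.42863287e-03 -6.92750358e-05 -9.99998977e-01]]
0 [0.35, -0.1, 0.4] [ 0.16 -0.12  0.09  0.   -1.78  2.98]
0 [0.55, -0.06, 0.4] [ 0.17  0.28  0.53  0.   -1.82  2.97]
0 [0.627, 0.14, 0.12] [ 0.46  0.5   0.14  0.   -1.22  2.68]
0 [0.627, -0.22, 0.12] [-0.1   0.54  0.21  0.   -1.25 -3.04]
0 [0.55, -0.37, 0.03] [-0.36  0.61  0.09  0.   -1.05 -2.78]
3.14 [0.35, -0.1, 0.4] [ 0.16 -0.12  0.09  0.   -1.78 -0.16]
3.14 [0.55, -0.06, 0.4] [ 0.17  0.28  0.53  0.   -1.82 -0.17]
3.14 [0.627, 0.14, 0.12] [ 0.46  0.5   0.14  0.   -1.22 -0.46]
3.14 [0.627, -0.22, 0.12] [-0.1   0.54  0.21  0.   -1.25  0.1 ]
3.14 [0.55, -0.37, 0.03] [-0.36  0.61  0.09  0.   -1.05  0.36]
1.57 [0.35, -0.1, 0.4] [ 0.16 -0.12  0.09  0.   -1.78 -1.73]
1.57 [0.55, -0.06, 0.4] [ 0.17  0.28  0.53  0.   -1.82 -1.74]
1.57 [0.627, 0.14, 0.12] [ 0.46  0.5   0.14  0.   -1.22 -2.03]
1.57 [0.627, -0.22, 0.12] [-0.1   0.54  0.21  0.   -1.25 -1.47]
1.57 [0.55, -0.37, 0.03] [-0.36  0.61  0.09  0.   -1.05 -1.21]
-1.57 [0.35, -0.1, 0.4] [ 0.16 -0.12  0.09  0.   -1.78  1.41]
-1.57 [0.55, -0.06, 0.4] [ 0.17  0.28  0.53  0.   -1.82  1.4 ]
-1.57 [0.627, 0.14, 0.12] [ 0.46  0.5   0.14  0.   -1.22  1.11]
-1.57 [0.627, -0.22, 0.12] [-0.1   0.54  0.21  0.   -1.25  1.67]
-1.57 [0.55, -0.37, 0.03] [-0.36  0.61  0.09  0.   -1.05  1.93]
0.15
```

```bash
cat >> h.py <<'E'
def rot(yaw): return (R.from_euler('z',yaw)*R.from_euler('x',np.pi)).as_rotvec()
E
python3 - <<'E'
from h import *
robot.move_straight([.173,-.40,.40],rate=.3)
print(robot.read_clock())
robot.move_ptp([.36,-.12,.40],rot(np.pi))
robot.move_ptp([.55,-.13,.40],rot(np.pi))
command_gripper(0.0)
robot.wait(.2)
print(robot.read_clock(),robot.read_eef_pos(),robot.read_opening())
snap('wrist','w1')
snap('scene','s1')
E
```

```text
0.9583
3.9833 [ 0.55004212 -0.12999789  0.3999495 ] -0.0007207568235706308
```

View pics/w1.png

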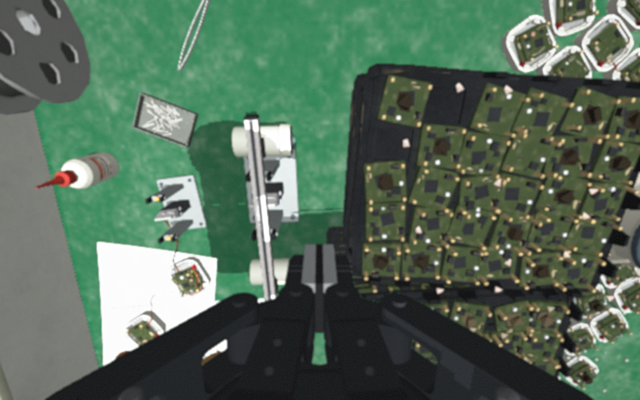

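View pics/s1.png

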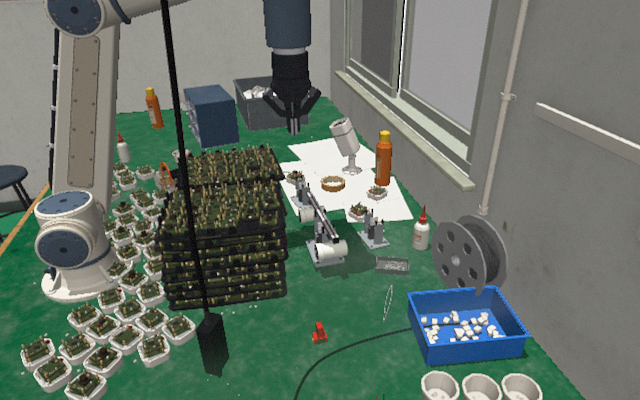

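```bash
python3 - <<'E'
import cv2
im=cv2.imread("pics/w1.png")[105:305,215:315]; cv2.imwrite("pics/w1c.png",cv2.resize(im,None,fx=3,fy=3,interpolation=cv2.INTER_CUBIC))
im=cv2.imread("pics/s1.png")[170:270,270:380]; cv2.imwrite("pics/s1c.png",cv2.resize(im,None,fx=6,fy=6,interpolation=cv2.INTER_CUBIC))
E
```

```text
(no output)
```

View pics/w1c.png

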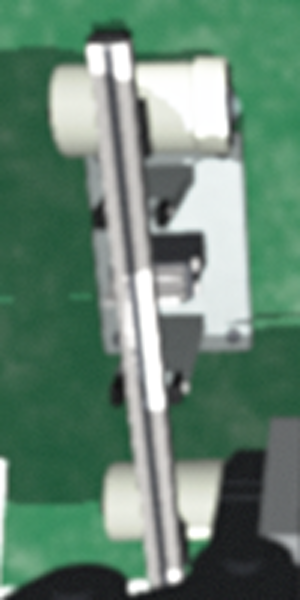

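View pics/s1c.png

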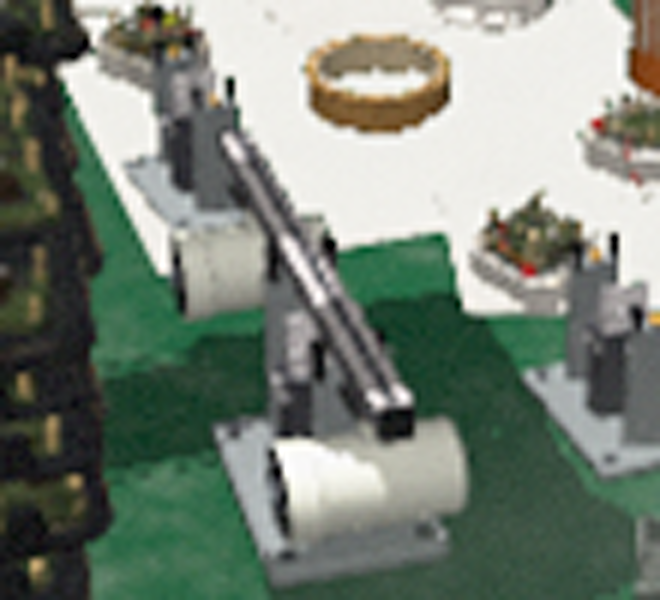

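```bash
python3 - <<'E'
from h import *
w=np.load('pics/w1.npy',allow_pickle=True).item();s=np.load('pics/s1.npy',allow_pickle=True).item()
W=lambda x,y:(x/3+215,y/3+105)
S=lambda x,y:(x/6+270,y/6+170)
for q in [(248,350),(105,350),(90,150),(241,150)]: print('w',onz(w,W(*q),.012))
for q in [(215,425),(273,572),(447,545)]: print('s',onz(s,S(*q),.012))
for n,a,b in [('b top edge mid',W(110,31),S(389,402)),('b cap/alu top',W(110,43),S(387,393)),('a',W(168,590),S(228,130))]: print(n,tri(a,w,b,s))
print('pillar',onz(w,W(165,285),.105),'fork', onz(w,W(180,360),.1))
E
```

```text
w [ 0.58584307 -0.00505934  0.012     ]
w [ 0.66675595 -0.00514627  0.012     ]
w [ 0.66740212 -0.11891967  0.012     ]
w [ 0.58721614 -0.11883004  0.012     ]
s [ 0.58866268 -0.01185201  0.012     ]
s [ 0.59201993 -0.12958766  0.012     ]
s [ 0.6719613  -0.12966988  0.012     ]
b top edge mid (array([ 0.62986901, -0.18659851,  0.13446204]), [array([-1.284839  , -0.06702173]), array([-0.3581148 ,  0.08529656])])
b cap/alu top (array([ 0.63006611, -0.18213451,  0.13583431]), [array([-1.44476293, -0.07640861]), array([-0.40150294,  0.09528183])])
a (array([0.61705458, 0.07437069, 0.12472755]), [array([1.23938734, 0.1353536 ]), array([ 0.3524774, -0.0433547])])
pillar [ 0.61632823 -0.07311371  0.105     ] fork [ 0.61176001 -0.03449029  0.1       ]
```

```bash
python3 - <<'E'
from h import *
s=np.load('pics/s1.npy',allow_pickle=True).item();t=eyes.camera_params('top')
S=lambda x,y:(x/6+270,y/6+170)
T=lambda x,y:(x/3.6+240,y/3.6+130)
for q in [(130,165),(185,218),(270,205)]: print('s',onz(s,S(*q),.01))
for q in [(45,325),(125,290),(138,325)]: print('t',onz(t,T(*q),.01))
for X in ([.62,.112,.1],[.62,.2,.08],[.63,.115,.109]): print(proj(t,X), (np.array(proj(t,X))-[240,130])*3.6, (np.array(proj(s,X))-[270,170])*6)
print(tri(S(230,80),s,T(118,298),t))
E
```

```text
s [0.59123923 0.25659445 0.01      ]
s [0.61087606 0.18970767 0.01      ]
s [0.65919079 0.19193149 0.01      ]
t [0.6446766  0.28149075 0.01      ]
t [0.66043926 0.19401049 0.01      ]
t [0.6213346  0.18907648 0.01      ]
[297.48982549 210.40903368] [206.96337175 289.47252126] [222.92256747 137.76047705]
[273.34586213 217.64076488] [120.04510365 315.50675357] [192.76909953  94.86852162]
[295.83640121 207.3105008 ] [201.01104435 278.31780287] [240.49650286 117.07791545]
(array([0.6384316 , 0.1975782 , 0.08721248]), [array([-0.56189266,  0.16946818]), array([-0.13406421, -0.72511265])])
```

```bash
cat >> h.py <<'E'
def push(dirn,x,z,ystart,yend,step=.002,rate=.03,fmax=8.5):
    f0=np.array(robot.read_force());ct=None;log=[]
    y=ystart
    while (yend-y)*dirn>1e-6:
        y+=dirn*min(step,abs(yend-y)); robot.move_straight([x,y,z],rate=rate)
        f=np.array(robot.read_force())-f0; yy=robot.read_eef_pos()[1]
        log.append((round(yy,4),round(f[1],2),round(f[2],2)))
        if ct is None and abs(f[1])>1: ct=yy
        if np.linalg.norm(f)>fmax: print('FMAX');break
    print('contact',ct,'end',yy,'log',log)
    return ct
E
python3 - <<'E'
from h import *
q=kin.ik([.623,.15,.105],rot(np.pi));print(q)
robot.move_ptp([.615,.15,.30],rot(np.pi))
robot.move_straight([.623,.15,.105],rate=.2)
robot.wait(.2)
print(robot.read_clock(),robot.read_force())
push(-1,.623,.105,.15,.114,step=.003,rate=.04)
snap('scene','s2',(240,150,400,270),5)
print(robot.read_clock())
E
```

```text
[ 0.47961539  0.50259652  0.11521716  0.         -1.18341697 -0.47961539]
6.575 [ 0.23244725 -0.36234641 -0.2600039 ]
contact 0.1378093738985485 end 0.11414122802162487 log [(np.float64(0.1468), np.float64(0.29), np.float64(0.59)), (np.float64(0.1438), np.float64(0.8), np.float64(0.4)), (np.float64(0.1408), np.float64(0.74), np.float64(-0.2)), (np.float64(0.1378), np.float64(1.05), np.float64(0.24)), (np.float64(0.1348), np.float64(0.81), np.float64(0.98)), (np.float64(0.1318), np.float64(0.6), np.float64(-0.34)), (np.float64(0.1288), np.float64(-0.19), np.float64(-0.6)), (np.float64(0.1258), np.float64(-0.18), np.float64(1.0)), (np.float64(0.1234), np.float64(2.16), np.float64(0.09)), (np.float64(0.1205), np.float64(4.33), np.float64(0.71)), (np.float64(0.1173), np.float64(4.63), np.float64(0.34)), (np.float64(0.1141), np.float64(4.37), np.float64(0.92))]
9.625
```

View pics/s2.png

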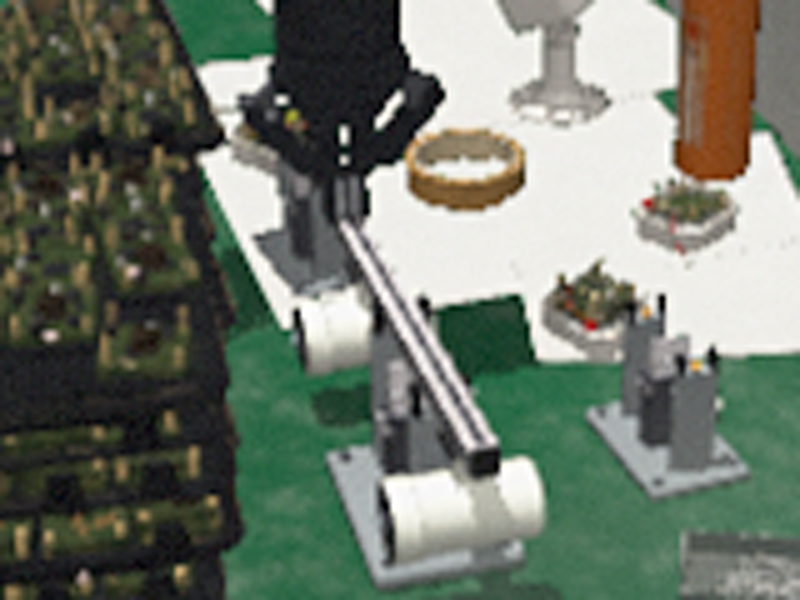

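```bash
cat >> h.py <<'E'
def look(name):
    p=eyes.camera_params('scene');im=eyes.grab_frame('scene')[:,:,::-1]
    cv2.imwrite(f'pics/{name}_full.png',im)
    c=im[190:260,300:360]
    cv2.imwrite(f'pics/{name}.png',cv2.resize(c,None,fx=8,fy=8,interpolation=cv2.INTER_CUBIC))
E
python3 - <<'E'
from h import *
push(-1,.623,.105,.1141,.100,step=.003,rate=.04)
robot.move_straight([.623,.108,.105],rate=.06)
robot.wait(.6)
look('l1')
print(robot.read_clock())
E
```

```text
contact None end 0.10022224493980482 log [(np.float64(0.1112), np.float64(-0.56), np.float64(1.09)), (np.float64(0.1082), np.float64(-0.38), np.float64(0.89)), (np.float64(0.1052), np.float64(-0.79), np.float64(2.34)), (np.float64(0.1022), np.float64(-0.61), np.float64(2.02)), (np.float64(0.1002), np.float64(0.11), np.float64(2.43))]
11.8083
```

View pics/l1.png

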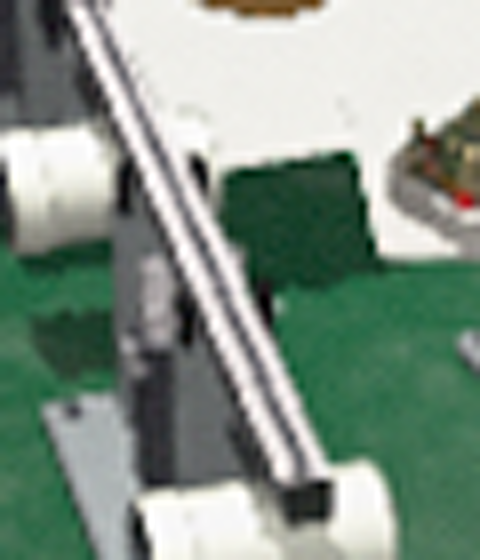

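```bash
cat >> h.py <<'E'
EDGE=np.array([.628,-.069,.105]);YAW=.025
def barpix(yend_a,th,which='b',h=.016,p=None):
    """pixel of end-face top mid; yend_a = y of end a"""
    p=p or eyes.camera_params('scene')
    d=np.array([-np.sin(YAW)*np.cos(th),np.cos(YAW)*np.cos(th),np.sin(th)]);u=np.array([0,-np.sin(th),np.cos(th)])
    s=(yend_a-EDGE[1]) if which=='a' else (yend_a-EDGE[1]-.3)
    return proj(p,EDGE+d*s+u*h)
E
python3 - <<'E'
from h import *
p=eyes.camera_params('scene')
im=cv2.imread('pics/s1.png');
c=im[190:260,300:360];cv2.imwrite('pics/l0.png',cv2.resize(c,None,fx=8,fy=8,interpolation=cv2.INTER_CUBIC))
L=lambda q:(q-[300,190])*8
for w in 'ab':
    print(w,'init -.085',L(barpix(.1125,-.085,w,p=p)))
    for th in (-.085,-.05,0,.05,.085): print(w,th,L(barpix(.0892,th,w,p=p)),L(barpix(.0892,th,w,h=0,p=p)))
E
```

```text
a init -.085 [65.12086486  8.40948932]
a -0.085 [78.5492979  32.03824706] [80.58432889 70.84863903]
a -0.05 [78.15930893 19.21845588] [79.90874306 57.57240381]
a 0 [77.80211643  1.25798047] [79.13758718 38.89840789]
a 0.05 [ 77.68293028 -16.2541587 ] [78.59763445 20.59966865]
a 0.085 [ 77.74268355 -28.2264184 ] [78.35894594  8.03283531]
b init -.085 [278.53562099 383.9354765 ]
b -0.085 [299.74052643 421.24776546] [300.82460157 467.45490633]
b -0.05 [300.50646253 436.45139675] [301.1116994  481.50944977]
b 0 [301.31770293 457.64445757] [301.24225933 500.94268968]
b 0.05 [301.79602867 478.15744351] [301.04651786 519.56564   ]
b 0.085 [301.93341811 492.07755295] [300.71751244 532.09079424]
```

View pics/l0.png

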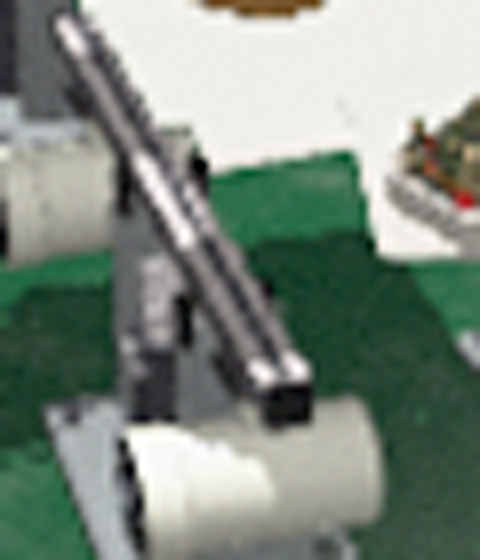

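```bash
python3 - <<'E'
import cv2
im=cv2.imread('pics/l1_full.png')
c=im[175:260,290:370];cv2.imwrite('pics/l1b.png',cv2.resize(c,None,fx=7,fy=7,interpolation=cv2.INTER_CUBIC))
E
```

```text
(no output)
```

View pics/l1b.png

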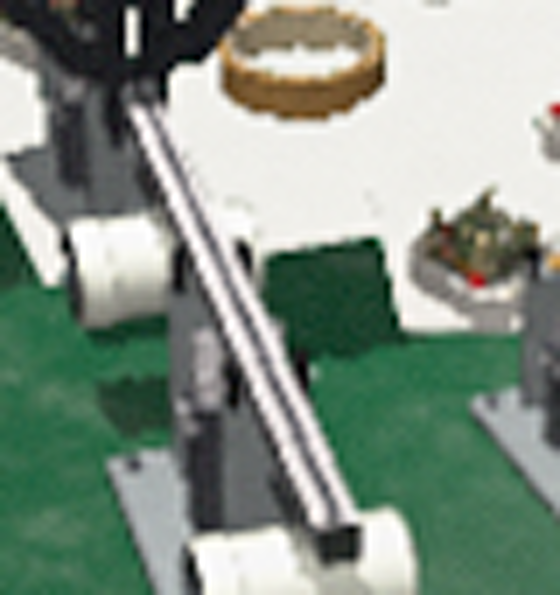

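```bash
cat >> h.py <<'E'
def rf(n=6):
    v=[]
    for i in range(n): robot.wait(.01); v.append(robot.read_force())
    return np.mean(v,0)
def push2(dirn,x,z,ystart,ymax,slide,thr=3.0,step=.0005,fmax=8.5):
    f0=rf();y=ystart;y0=None;log=[]
    while (ymax-y)*dirn>0:
        y+=dirn*step; robot.move_straight([x,y,z],rate=.03)
        f=rf(3)-f0; yy=robot.read_eef_pos()[1]; log.append((round(float(yy),4),round(float(f[1]),1)))
        if np.linalg.norm(f)>fmax: print('FMAX',f);break
        if y0 is None and -f[1]*dirn>thr: y0=yy
        if y0 is not None and (yy-y0)*dirn>=slide: break
    print('y0',y0,'end',yy,log)
def look(name):
    im=eyes.grab_frame('scene')[:,:,::-1]
    cv2.imwrite(f'pics/{name}_full.png',im)
    cv2.imwrite(f'pics/{name}.png',cv2.resize(im[175:260,290:370],None,fx=7,fy=7,interpolation=cv2.INTER_CUBIC))
E
python3 - <<'E'
from h import *
robot.move_straight([.623,.125,.105],rate=.15)
robot.move_straight([.623,.125,.20],rate=.25)
robot.move_ptp([.628,-.06,.28],rot(np.pi))
robot.move_ptp([.6315,-.25,.22],rot(np.pi))
robot.move_straight([.6315,-.245,.100],rate=.2)
robot.move_straight([.6315,-.228,.100],rate=.1)
robot.wait(.2)
print(robot.read_clock())
push2(1,.6315,.100,-.228,-.212,.0037)
robot.move_straight([.6315,-.226,.100],rate=.06)
robot.wait(.6)
look('l2')
print(robot.read_clock())
E
```

```text
15.5167
y0 -0.22248683312064055 end -0.21844751081018154 [(-0.2276, 0.2), (-0.227, 0.4), (-0.2265, 0.2), (-0.226, 0.1), (-0.2255, -0.4), (-0.225, 0.4), (-0.2245, -0.4), (-0.224, -0.4), (-0.2235, -0.1), (-0.223, -0.1), (-0.2228, -1.6), (-0.2225, -3.2), (-0.2216, -3.7), (-0.221, -3.3), (-0.2204, -3.8), (-0.22, -3.7), (-0.2195, -3.5), (-0.2189, -3.3), (-0.2184, -3.1)]
21.7167
```

View pics/l2.png

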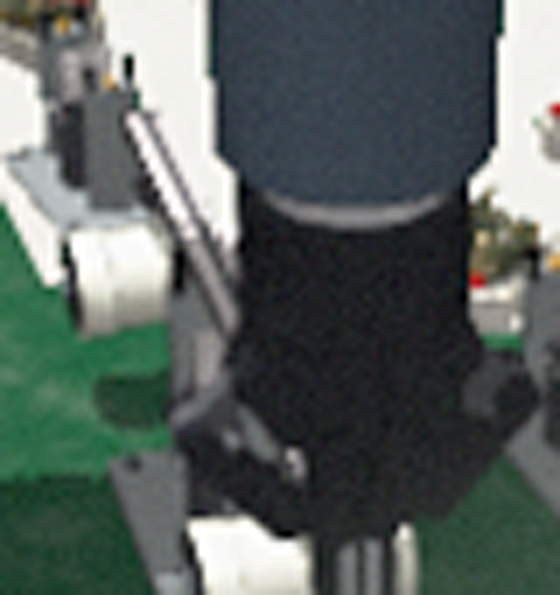

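```bash
python3 - <<'E'
from h import *
robot.move_straight([.6315,-.235,.100],rate=.1)
robot.move_straight([.6315,-.24,.20],rate=.3)
robot.move_ptp([.46,-.27,.33],rot(np.pi))
command_gripper(1.0)
look('l3')
snap('top','t3',(240,130,460,260),3.6)
snap('wrist','w3')
print(robot.read_clock())
E
```

```text
24.2583
```

View pics/l3.png

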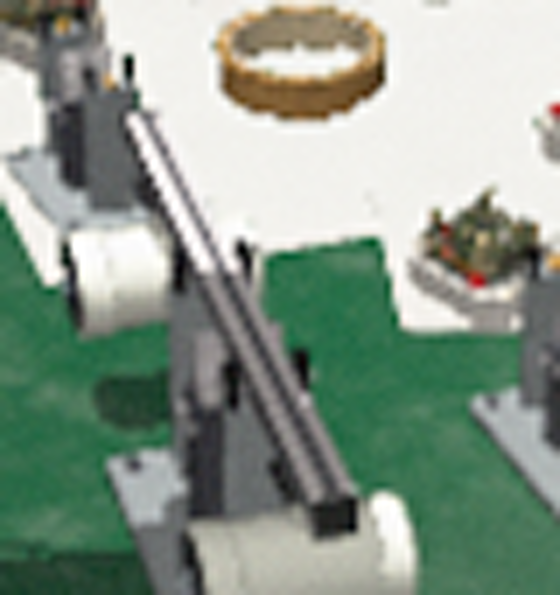

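View pics/t3.png

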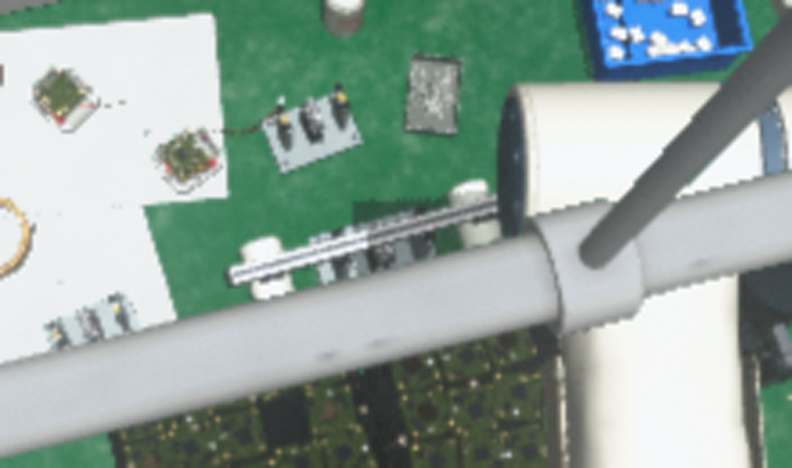

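View pics/w3.png

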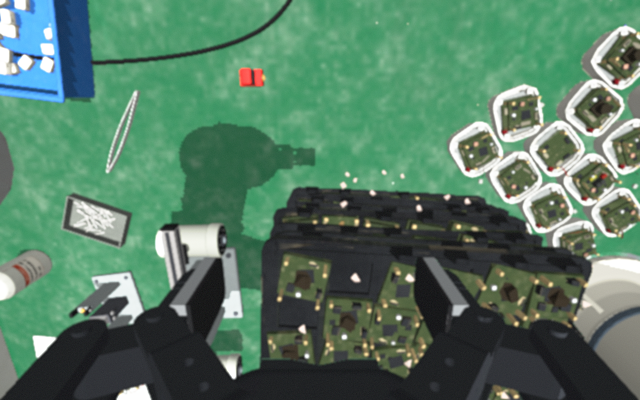

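```bash
python3 - <<'E'
from h import *
p=eyes.camera_params('scene')
for nm,ya in (('init',.1125),('l1',.0892),('l3',.0930)):
  for th in (-.085,-.04,-.02,0,.02,.04,.06,.085): print(nm,th,'b ctr',barpix(ya,th,'b',h=.008,p=p).round(2),'a top',barpix(ya,th,'a',p=p).round(2))
w=np.load('pics/w3.npy',allow_pickle=True).item()
print(onz(w,(252,77),.0465),onz(w,(252,77),.02))
A=cv2.imread('pics/w3.png');cv2.imwrite('pics/w3m.png',cv2.resize(A[55:95,225:285],None,fx=10,fy=10,interpolation=cv2.INTER_CUBIC))
a=[cv2.imread(f'pics/{n}.png') for n in ('s1','l1_full','l3_full')]
cv2.imwrite('pics/cmp.png',np.hstack([cv2.resize(i[228:260,322:350],None,fx=9,fy=12,interpolation=cv2.INTER_CUBIC) for i in a]))
cv2.imwrite('pics/cmpa.png',np.hstack([cv2.resize(i[180:205,300:325],None,fx=10,fy=12,interpolation=cv2.INTER_CUBIC) for i in a]))
E
```

```text
init -0.085 b ctr [334.89 240.85] a top [308.14 191.05]
init -0.04 b ctr [334.97 242.79] a top [308.06 188.7 ]
init -0.02 b ctr [335.   243.64] a top [308.03 187.68]
init 0 b ctr [335.02 244.47] a top [308.01 186.66]
init 0.02 b ctr [335.03 245.3 ] a top [307.99 185.65]
init 0.04 b ctr [335.04 246.11] a top [307.98 184.65]
init 0.06 b ctr [335.05 246.91] a top [307.98 183.65]
init 0.085 b ctr [335.04 247.89] a top [307.98 182.43]
l1 -0.085 b ctr [337.54 245.55] a top [309.82 194.  ]
l1 -0.04 b ctr [337.62 247.9 ] a top [309.76 191.95]
l1 -0.02 b ctr [337.64 248.92] a top [309.74 191.05]
l1 0 b ctr [337.66 249.92] a top [309.73 190.16]
l1 0.02 b ctr [337.67 250.91] a top [309.72 189.27]
l1 0.04 b ctr [337.68 251.89] a top [309.71 188.4 ]
l1 0.06 b ctr [337.68 252.85] a top [309.71 187.54]
l1 0.085 b ctr [337.67 254.02] a top [309.72 186.47]
l3 -0.085 b ctr [337.1  244.77] a top [309.54 193.52]
l3 -0.04 b ctr [337.18 247.05] a top [309.48 191.41]
l3 -0.02 b ctr [337.2  248.04] a top [309.46 190.49]
l3 0 b ctr [337.22 249.02] a top [309.44 189.58]
l3 0.02 b ctr [337.23 249.98] a top [309.43 188.68]
l3 0.04 b ctr [337.24 250.93] a top [309.43 187.78]
l3 0.06 b ctr [337.24 251.86] a top [309.42 186.9 ]
l3 0.085 b ctr [337.23 253.01] a top [309.43 185.8 ]
[ 0.53883091 -0.36966829  0.0465    ] [ 0.54394847 -0.37113943  0.02      ]
```

View pics/w3m.png

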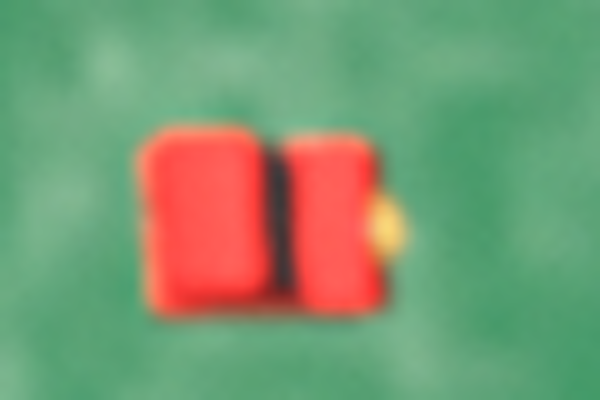

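View pics/cmp.png

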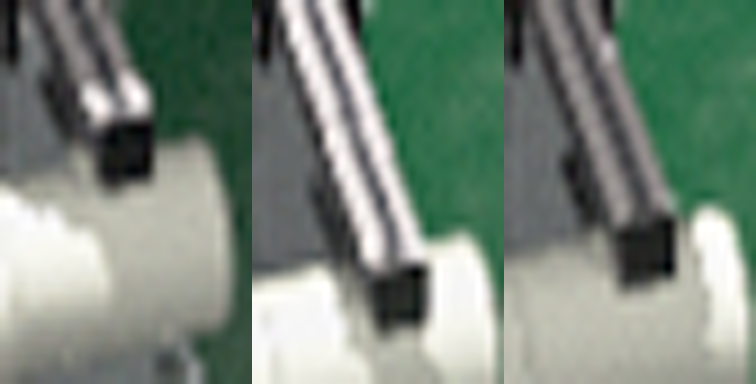

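View pics/cmpa.png

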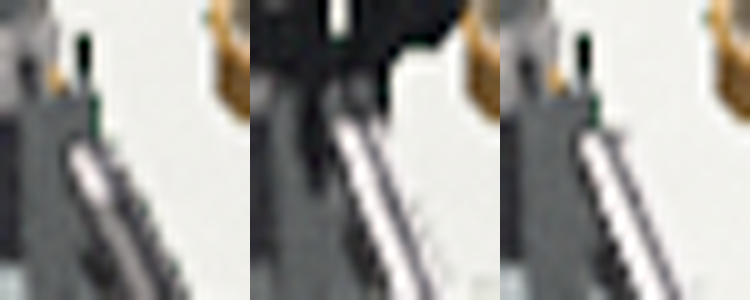

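```bash
python3 - <<'E'
from h import *
robot.move_ptp([.545,-.37,.20],rot(np.pi))
robot.wait(.15)
snap('wrist','w4')
print(robot.read_clock(),robot.read_eef_pos(),robot.read_opening())
A=cv2.imread('pics/w4.png');cv2.imwrite('pics/w4m.png',cv2.resize(A[160:280,250:390],None,fx=5,fy=5,interpolation=cv2.INTER_CUBIC))
E
```

```text
25.225 [ 0.54543874 -0.36958722  0.2027268 ] 0.9979471081652163
```

View pics/w4.png

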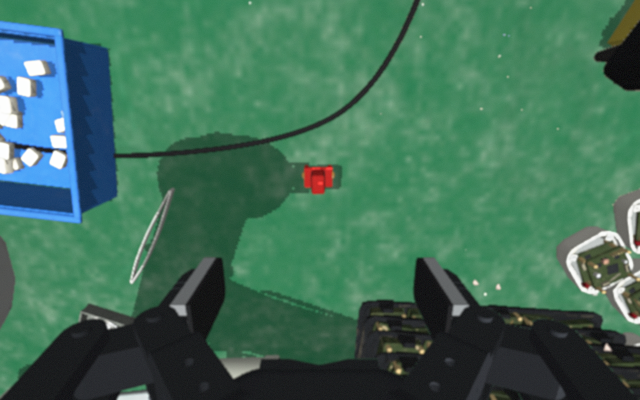

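View pics/w4m.png

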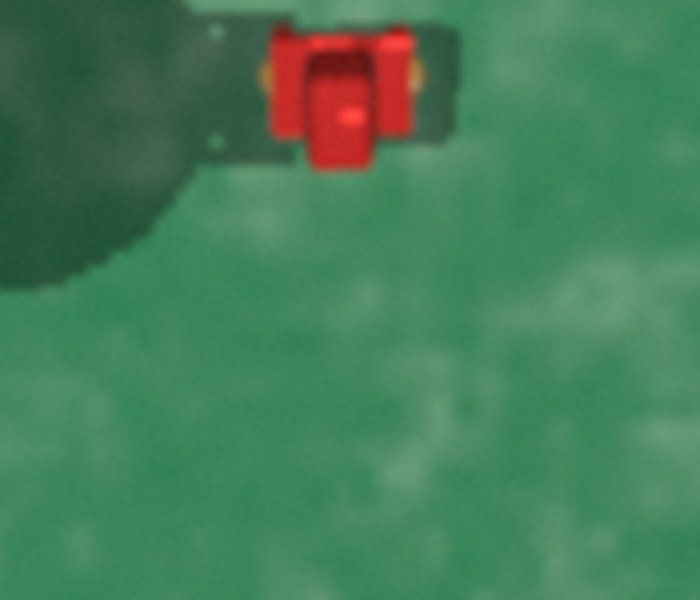

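```bash
python3 - <<'E'
from h import *
w=np.load('pics/w4.npy',allow_pickle=True).item()
W=lambda x,y:(x/5+250,y/5+160)
for q,z in [((341,123),.0465),((342.5,88),.017),((272,138),.017),((413,138),.017),((272,38),.017),((372,168),.0465),((312,168),.0465),((308,78),.0465),((372,78),.0465)]: print(q,onz(w,W(*q),z))
print(robot.read_eef_pos())
E
```

```text
(341, 123) [ 0.54644871 -0.37140611  0.0465    ]
(342.5, 88) [ 0.54634528 -0.37080231  0.017     ]
(272, 138) [ 0.5604439  -0.36053365  0.017     ]
(413, 138) [ 0.53226505 -0.36056104  0.017     ]
(272, 38) [ 0.56017017 -0.38085786  0.017     ]
(372, 168) [ 0.54081169 -0.36294707  0.0465    ]
(312, 168) [ 0.55173752 -0.36293545  0.0465    ]
(308, 78) [ 0.55235013 -0.37972421  0.0465    ]
(372, 78) [ 0.54089164 -0.37973329  0.0465    ]
[ 0.54543874 -0.36958722  0.2027268 ]
```

```bash
python3 - <<'E'
from h import *
robot.move_straight([.5464,-.3711,.08],rate=.25)
robot.move_straight([.5464,-.3711,.034],rate=.1)
robot.wait(.1)
command_gripper(0.0,effort=50)
print(robot.read_opening(),robot.read_eef_pos())
robot.move_straight([.5464,-.3711,.15],rate=.2)
robot.move_ptp([.575,-.19,.26],rot(np.pi))
robot.wait(.15)
snap('wrist','w5')
look('l5')
print(robot.read_clock(),robot.read_eef_pos(),robot.read_opening())
A=cv2.imread('pics/w5.png');cv2.imwrite('pics/w5m.png',cv2.resize(A[140:400,180:340],None,fx=2.3,fy=2.3,interpolation=cv2.INTER_CUBIC))
E
```

```text
0.1338689755967241 [ 0.54646069 -0.37113717  0.03406276]
29.0833 [ 0.57457296 -0.19103283  0.25887633] 0.13145845012726998
```

View pics/w5.png

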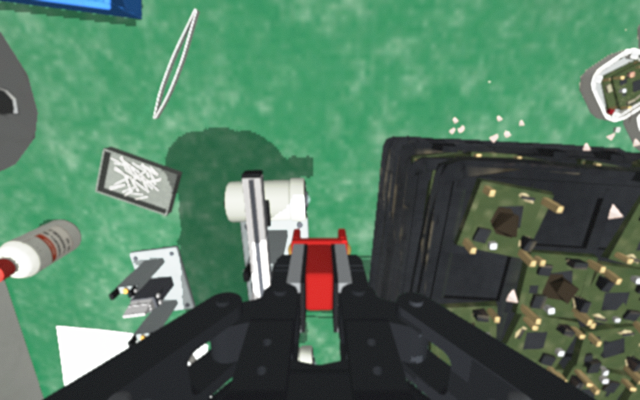

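View pics/l5.png

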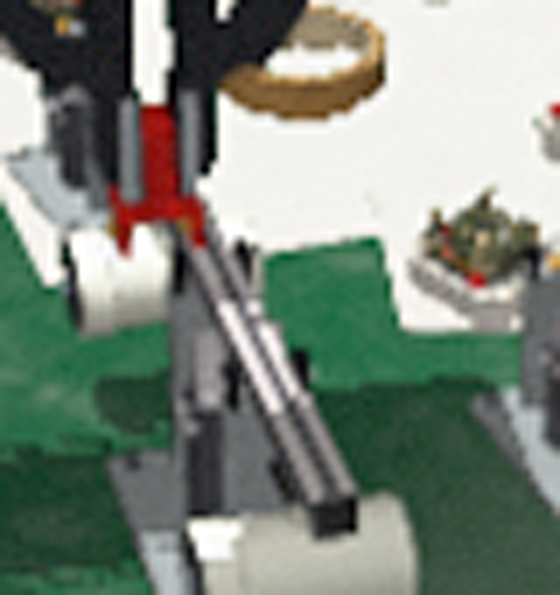

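```bash
python3 - <<'E'
from h import *
A=cv2.imread('pics/w5.png');cv2.imwrite('pics/w5m.png',cv2.resize(A[165:305,220:320],None,fx=4.2,fy=4.2,interpolation=cv2.INTER_CUBIC))
g=cv2.cvtColor(A,cv2.COLOR_BGR2GRAY)
for r in (185,195,230,240,250,260,270,285): print(r,list(g[r,238:278]))
E
```

```text
185 [np.uint8(210), np.uint8(211), np.uint8(210), np.uint8(215), np.uint8(222), np.uint8(226), np.uint8(225), np.uint8(223), np.uint8(224), np.uint8(222), np.uint8(189), np.uint8(136), np.uint8(97), np.uint8(84), np.uint8(90), np.uint8(127), np.uint8(183), np.uint8(221), np.uint8(228), np.uint8(228), np.uint8(227), np.uint8(224), np.uint8(198), np.uint8(149), np.uint8(102), np.uint8(119), np.uint8(174), np.uint8(207), np.uint8(212), np.uint8(212), np.uint8(212), np.uint8(211), np.uint8(212), np.uint8(211), np.uint8(212), np.uint8(211), np.uint8(212), np.uint8(211), np.uint8(212), np.uint8(212)]
195 [np.uint8(241), np.uint8(242), np.uint8(242), np.uint8(242), np.uint8(239), np.uint8(233), np.uint8(226), np.uint8(223), np.uint8(222), np.uint8(223), np.uint8(219), np.uint8(187), np.uint8(137), np.uint8(97), np.uint8(86), np.uint8(92), np.uint8(126), np.uint8(183), np.uint8(219), np.uint8(225), np.uint8(226), np.uint8(226), np.uint8(218), np.uint8(188), np.uint8(138), np.uint8(104), np.uint8(154), np.uint8(223), np.uint8(241), np.uint8(243), np.uint8(242), np.uint8(242), np.uint8(241), n
[... 2972 characters left out ...]
.uint8(101), np.uint8(102), np.uint8(89), np.uint8(56), np.uint8(37), np.uint8(41), np.uint8(44), np.uint8(43)]
285 [np.uint8(81), np.uint8(79), np.uint8(80), np.uint8(82), np.uint8(78), np.uint8(80), np.uint8(78), np.uint8(79), np.uint8(97), np.uint8(134), np.uint8(159), np.uint8(166), np.uint8(150), np.uint8(129), np.uint8(197), np.uint8(255), np.uint8(255), np.uint8(255), np.uint8(255), np.uint8(255), np.uint8(255), np.uint8(225), np.uint8(153), np.uint8(135), np.uint8(174), np.uint8(247), np.uint8(255), np.uint8(255), np.uint8(255), np.uint8(255), np.uint8(255), np.uint8(231), np.uint8(132), np.uint8(59), np.uint8(32), np.uint8(34), np.uint8(34), np.uint8(34), np.uint8(36), np.uint8(35)]
```

View pics/w5m.png

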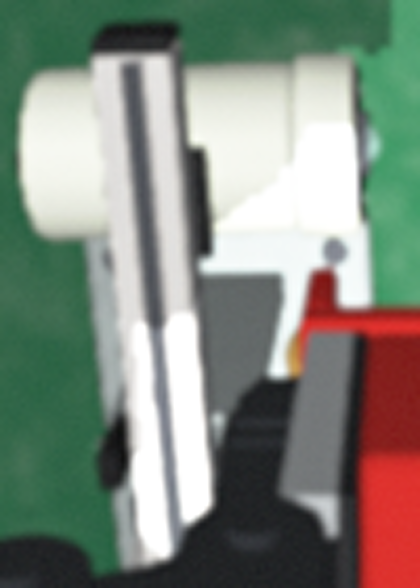

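```bash
python3 - <<'E'
from h import *
w=np.load('pics/w5.npy',allow_pickle=True).item()
for r,c in [(185,251.2),(195,252.1),(230,255.4),(240,256.5),(250,257.4),(260,258.2),(270,259.3),(285,260.8)]: print(r,onz(w,(c,r),.120))
W=lambda x,y:(x/4.2+220,y/4.2+165)
print('b end',onz(w,W(137,28),.121),onz(w,W(137,50),.121))
for q in [(205,272),(282,278)]: print('forktop',onz(w,W(*q),.117))
for n in ('w3','w4','w1'):
  pass
w1=np.load('pics/w1.npy',allow_pickle=True).item()
W1=lambda x,y:(x/3+215,y/3+105)
# fork cheeks in w1
for q in [(193,166),(150,200),(203,316),(155,318),(200,370)]: print('w1 fork z.117',q,onz(w1,W1(*q),.117))
print('nuts', [onz(w1,W1(*q),.105) for q in ((158,268),(158,300))])
E
python3 - <<'E'
import cv2
im=cv2.imread("pics/w1.png")[145:245,235:305]; cv2.imwrite("pics/w1d.png",cv2.resize(im,None,fx=6,fy=6,interpolation=cv2.INTER_CUBIC))
E
```

```text
185 [ 0.63074305 -0.19735031  0.12      ]
195 [ 0.63055031 -0.18853145  0.12      ]
230 [ 0.62971333 -0.15628695  0.12      ]
240 [ 0.62932344 -0.14665823  0.12      ]
250 [ 0.62910561 -0.13683534  0.12      ]
260 [ 0.62897421 -0.12681198  0.12      ]
270 [ 0.6285646  -0.11658029  0.12      ]
285 [ 0.62807399 -0.10083073  0.12      ]
b end [ 0.62860522 -0.20906648  0.121     ] [ 0.62889032 -0.20460079  0.121     ]
forktop [ 0.61836948 -0.15520532  0.117     ]
forktop [ 0.60206113 -0.15375914  0.117     ]
w1 fork z.117 (193, 166) [ 0.60009248 -0.12993943  0.117     ]
w1 fork z.117 (150, 200) [ 0.61911245 -0.11520729  0.117     ]
w1 fork z.117 (203, 316) [ 0.59816358 -0.0624036   0.117     ]
w1 fork z.117 (155, 318) [ 0.61959993 -0.06148196  0.117     ]
w1 fork z.117 (200, 370) [ 0.60041593 -0.03645845  0.117     ]
nuts [array([ 0.61911931, -0.0811698 ,  0.105     ]), array([ 0.61985237, -0.06593863,  0.105     ])]
```

View pics/w1d.png

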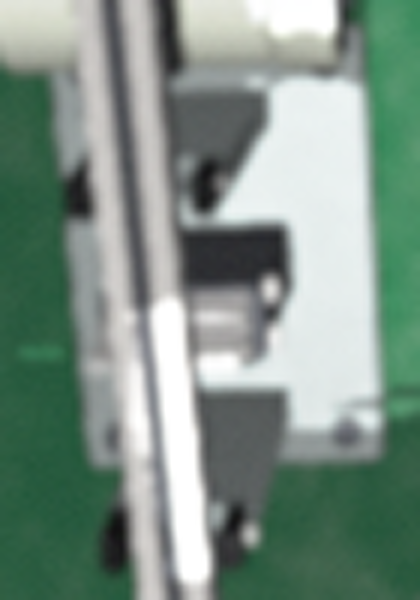

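```bash
python3 - <<'E'
from h import *
w1=np.load('pics/w1.npy',allow_pickle=True).item()
D=lambda x,y:(x/6+235,y/6+145)
for z in (.09,.1,.11,.117,.125,.13,.135):
    a=onz(w1,D(140,187),z);b=onz(w1,D(175,537),z);print(z,b[1]-a[1],(a[1]+b[1])/2)
for y in (315,322,330): print('ridge',onz(w1,D(220,y),.105))
print('fork dark top edges',[onz(w1,D(230,y),z)[1] for y,z in ((92,.1),(230,.1),(390,.1),(92,.117),(390,.117))])
E
```

```text
0.09 0.08727626185605289 -0.059218030989796985
0.1 0.08528168917527512 -0.0625915370397134
0.11 0.0832871164944974 -0.0659650430896298
0.117 0.08189091561795296 -0.0683264973245713
0.125 0.08029525747333077 -0.07102530216450442
0.13 0.07929797113294193 -0.07271205518946262
0.135 0.07830068479255303 -0.07439880821442083
ridge [ 0.61389934 -0.07667467  0.105     ]
ridge [ 0.61397318 -0.07501386  0.105     ]
ridge [ 0.61405777 -0.07311124  0.105     ]
fork dark top edges [np.float64(-0.1267644896860615), np.float64(-0.09524131394852677), np.float64(-0.05692892619306736), np.float64(-0.12994795324245623), np.float64(-0.06288903013197214)]
```

```bash
python3 - <<'E'
from h import *
robot.move_straight([.595,-.1,.30],rate=.25)
robot.move_straight([.600,.005,.30],rate=.25)
robot.wait(.2)
snap('wrist','w6')
print(robot.read_clock(),robot.read_eef_pos())
p=np.load('pics/w6.npy',allow_pickle=True).item()
for y in (-.109,-.067,-.025):print(proj(p,np.array([.627,y,.105])))
A=cv2.imread('pics/w6.png');cv2.imwrite('pics/w6m.png',cv2.resize(A[20:220,220:360],None,fx=3.5,fy=3,interpolation=cv2.INTER_CUBIC))
E
```

```text
30.45 [0.5999508  0.00388259 0.30002355]
[288.44355334  55.98165105]
[289.80278602 103.87718261]
[291.05631682 148.04807736]
```

View pics/w6m.png

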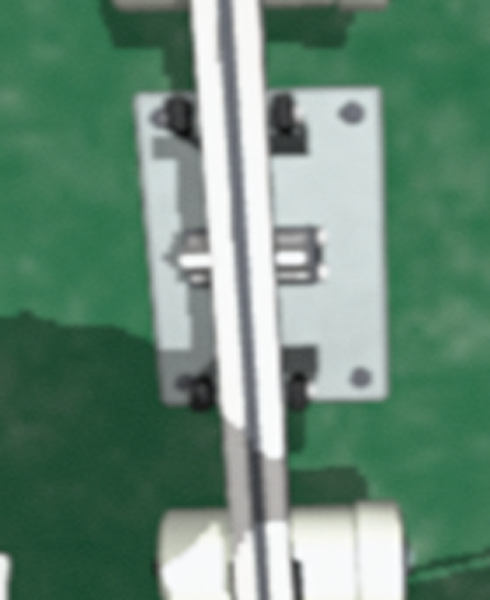

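```bash
python3 - <<'E'
from h import *
p=np.load('pics/w6.npy',allow_pickle=True).item()
D=lambda x,y:(x/3.5+220,y/3+20)
C=[onz(p,D(*q),.012) for q in ((135,95),(380,90),(160,403),(387,398))]
print(np.array(C),np.mean(C,0))
B=[onz(p,D(*q),.012) for q in ((158,118),(352,112),(182,384),(361,378))]
print(np.mean(B,0))
for z in (.105,.115,.12):
  F=[onz(p,D(*q),z) for q in ((180,118),(283,114),(203,392),(297,390))];print(z,F[2][1]-F[0][1],np.mean(F,0))
for q in ((236,250),(240,256),(300,257)): print('ridge',onz(p,D(*q),.105))
for r,c in ((100,232),(200,240),(257,244),(300,246),(400,252)): print('slot',onz(p,D(c,r),.12))
E
```

```text
[[ 0.66987132 -0.12413355  0.012     ]
 [ 0.58781534 -0.1256848   0.012     ]
 [ 0.66774265 -0.00319154  0.012     ]
 [ 0.58453091 -0.00509687  0.012     ]] [ 0.62749005 -0.06452669  0.012     ]
[ 0.62828828 -0.06463222  0.012     ]
0.105 0.0837767408300556 [ 0.62794131 -0.06473755  0.105     ]
0.115 0.08117968996130484 [ 0.62705268 -0.0649945   0.115     ]
0.12 0.07988116452692948 [ 0.62660836 -0.06512297  0.12      ]
ridge [ 0.62924414 -0.0675033   0.105     ]
ridge [ 0.62821296 -0.06567107  0.105     ]
ridge [ 0.6118792  -0.06531812  0.105     ]
slot [ 0.62752053 -0.10945255  0.12      ]
slot [ 0.62637505 -0.08205533  0.12      ]
slot [ 0.62583744 -0.0657188   0.12      ]
slot [ 0.62568746 -0.0530287   0.12      ]
slot [ 0.62495769 -0.0222211   0.12      ]
```

```bash
python3 - <<'E'
from h import *
o=rot(np.pi+.0275)
robot.move_straight([.6267,-.0655,.20],rate=.2,attitude=o)
robot.move_straight([.6267,-.0655,.160],rate=.12)
robot.wait(.3)
snap('scene','s7',(290,175,370,260),7)
snap('wrist','w7')
print(robot.read_clock(),robot.read_eef_pos(),robot.read_force())
E
```

```text
32.1083 [ 0.62683733 -0.06551009  0.16039384] [ 0.23060741 -0.04155107 -0.75019181]
```

View pics/s7.png

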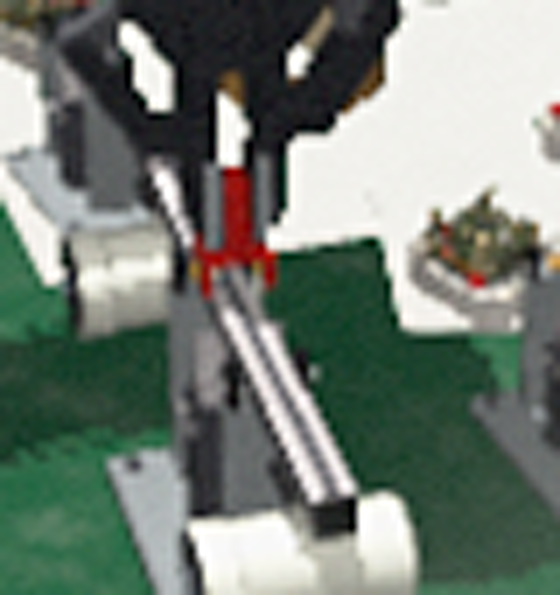

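View pics/w7.png

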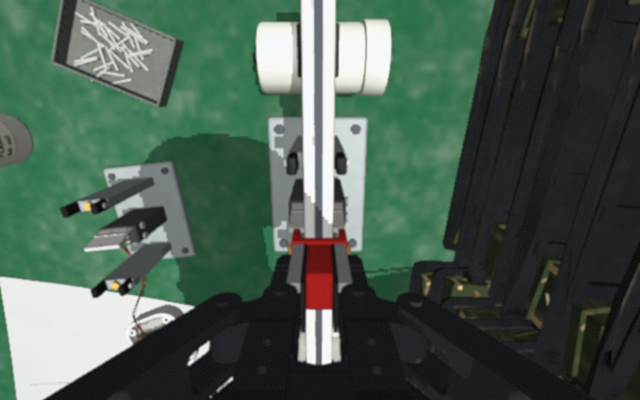

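```bash
python3 - <<'E'
from h import *
f0=rf(8);print(f0)
X=[.6267,-.0655];z=.1600;log=[]
while z>.1405:
    z-= .001 if z>.1465 else .0004
    robot.move_straight([*X,z],rate=.02)
    f=rf(2)-f0; zz=robot.read_eef_pos()[2]; log.append((round(float(zz),4),*np.round(f,1).tolist()))
    if f[2]>6.5 or np.linalg.norm(f[:2])>9: break
print(log); print(robot.read_clock())
snap('scene','s8',(290,175,370,260),7)
E
```

```text
[-0.17343182 -0.0219062  -0.5427906 ]
[(0.1588, 0.8, -0.5, 0.8), (0.1579, 0.6, -0.2, -0.0), (0.1569, 0.1, 0.2, -0.1), (0.1559, 0.0, 0.0, -0.1), (0.1549, 0.2, 0.6, 0.4), (0.1539, 0.2, 0.1, -0.2), (0.1529, -0.3, 0.1, 1.0), (0.1521, -0.4, 0.2, 0.2), (0.1512, 0.8, -0.4, 0.9), (0.1502, 1.7, -0.5, 2.4), (0.149, 1.9, -0.8, 1.3), (0.1479, 1.4, 0.4, 1.6), (0.1468, 1.3, -0.3, 1.4), (0.1459, 1.9, -0.9, 1.5), (0.1456, 2.1, -0.2, 2.4), (0.1452, 2.3, -0.2, 2.4), (0.1448, 1.9, -0.2, 1.6), (0.1443, 2.3, 0.6, 2.4), (0.144, 2.6, -0.5, 2.6), (0.1436, 2.8, 0.3, 2.5), (0.1431, 2.1, -0.1, 2.2), (0.143, 2.2, 0.6, 2.9), (0.1429, 2.6, -0.2, 5.5), (0.1428, 2.0, -0.1, 7.1)]
38.575
```

View pics/s8.png

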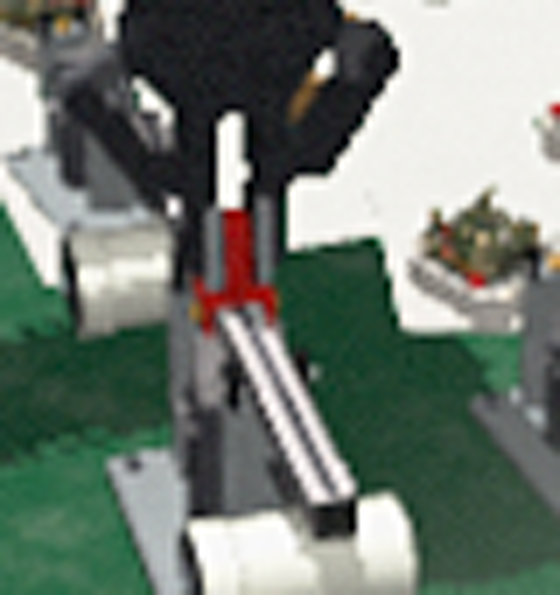

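```bash
python3 - <<'E'
from h import *
command_gripper(0.40)
print(robot.read_opening())
robot.move_straight([.6267,-.0655,.25],rate=.12)
robot.move_ptp([.50,-.10,.36],rot(np.pi))
robot.move_ptp([.40,-.20,.36],rot(np.pi))
robot.wait(.6)
look('l9'); snap('top','t9',(240,130,460,260),3.6)
snap('wrist','w9')
print(robot.read_clock())
E
```

```text
0.39979754707275456
42.125
```

View pics/l9.png

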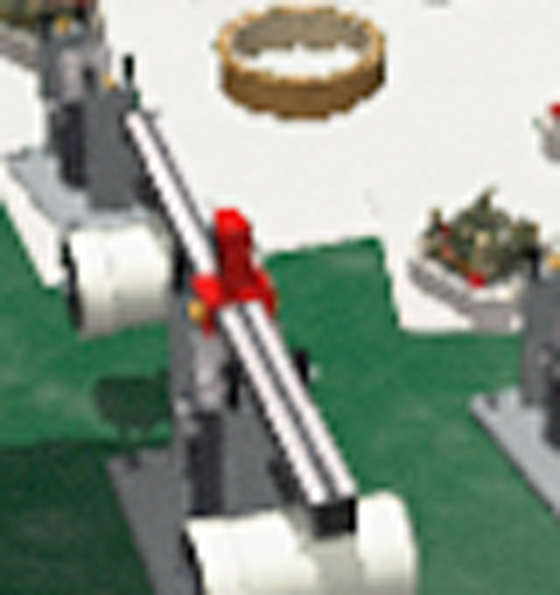

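View pics/t9.png

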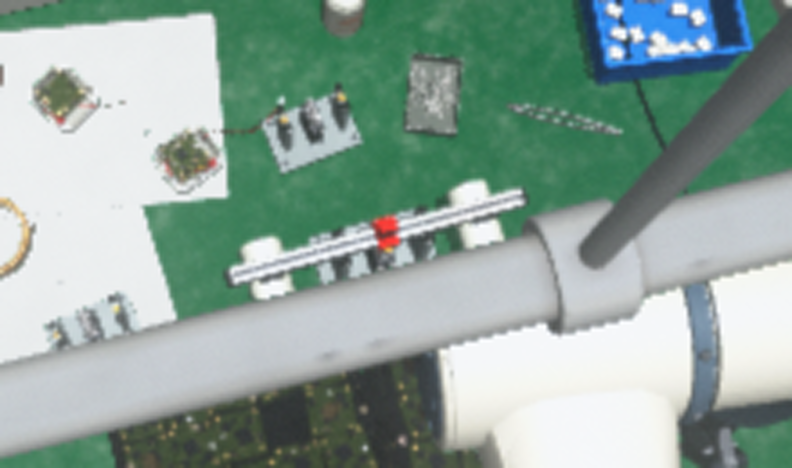

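View pics/w9.png

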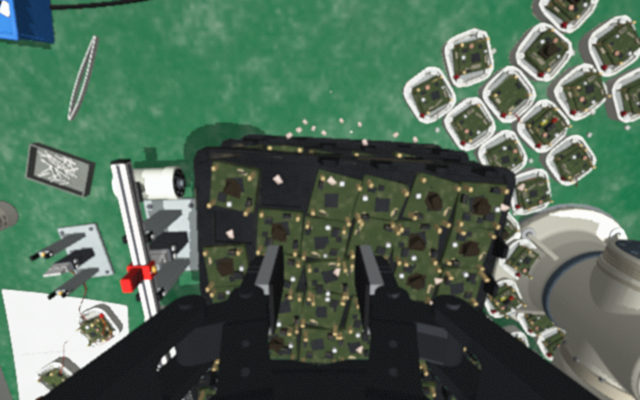

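```bash
python3 - <<'E'
from h import *
s=eyes.camera_params('scene');t=eyes.camera_params('top')
T=lambda x,y:(x/3.6+240,y/3.6+130); L=lambda x,y:(x/7+290,y/7+175)
a=tri(L(132,118),s,T(228,278),t);b=tri(L(337,500),s,T(525,196),t)
print(a,b,(a[0][2]-b[0][2])/.3)
print(barpix(.093,0,'b',h=.008,p=s),L(336,516))
g=tri(L(233,214),s,T(386,226),t);print('grip top',g)
E
```

```text
(array([0.62186644, 0.09002512, 0.11524268]), [array([ 0.1553607 , -0.04722745]), array([0.03556602, 0.18798786])]) (array([ 0.63220417, -0.20708955,  0.12004591]), [array([-0.59976805,  0.18970737]), array([-0.09857115, -0.58061643])]) -0.01601074014619272
[337.22194778 249.01940664] (338.0, 248.71428571428572)
grip top (array([ 0.62873326, -0.06421565,  0.15315695]), [array([-0.69294547,  0.21655967]), array([-0.13139796, -0.76262189])])
```

```bash
cat > slot.py <<'E'
from h import *
p=eyes.camera_params('scene')
def pred(ya,th,h=.0155):
    d=np.array([-np.sin(.0275)*np.cos(th),np.cos(.0275)*np.cos(th),np.sin(th)]);u=np.array([0,-np.sin(th),np.cos(th)])
    E=np.array([.6267,-.0655,.105])
    return np.array([proj(p,E+d*s+u*h) for s in np.linspace(ya+.0655-.3,ya+.0655,200)])
def meas(f,rows,ya,th):
    g=cv2.cvtColor(cv2.imread(f'pics/{f}.png'),cv2.COLOR_BGR2GRAY).astype(float)
    L=pred(ya,th);o=[]
    for r in rows:
        c=np.interp(r,L[::-1,1] if L[0,1]>L[-1,1] else L[:,1],L[::-1,0] if L[0,1]>L[-1,1] else L[:,0])
        o.append((r,c,g[r,int(c)-7:int(c)+9].astype(int).tolist(),int(c)-7))
    return o
if __name__=='__main__':
    for f,rows,ya,th in(('s1',range(194,236,3),.1125,-.085),('l9_full',list(range(194,212,3))+list(range(222,246,3)),.093,0.)):
        for r in meas(f,rows,ya,th): print(f,r[0],round(r[1],2),r[3],r[2])
E
python3 slot.py
```

```text
s1 194 309.22 302 [85, 95, 93, 98, 75, 121, 226, 223, 135, 98, 128, 227, 242, 240, 236, 238]
s1 197 310.94 303 [89, 94, 98, 99, 90, 66, 108, 137, 95, 52, 100, 113, 226, 243, 240, 240]
s1 200 312.66 305 [97, 95, 85, 81, 58, 60, 120, 142, 102, 69, 109, 196, 239, 242, 239, 239]
s1 203 314.37 307 [96, 95, 51, 36, 55, 90, 135, 135, 80, 66, 120, 196, 237, 241, 239, 239]
s1 206 316.09 309 [164, 143, 149, 120, 67, 110, 145, 131, 80, 100, 135, 128, 128, 142, 133, 225]
s1 209 317.8 310 [176, 171, 175, 171, 95, 46, 133, 195, 152, 82, 105, 139, 171, 119, 61, 174]
s1 212 319.52 312 [195, 169, 89, 22, 43, 113, 230, 235, 165, 130, 123, 114, 65, 34, 75, 83]
s1 215 321.23 314 [81, 20, 72, 82, 68, 171, 238, 225, 132, 115, 184, 156, 103, 86, 88, 86]
s1 218 322.95 315 [102, 104, 108, 104, 63, 64, 185, 234, 223, 131, 165, 163, 116, 100, 94, 80]
s1 221 324.67 317 [100, 99, 112, 115, 78, 104, 132, 134, 98, 48, 101, 139, 131, 80, 45, 51]
s1 224 326.38 319 [157, 162, 165, 121, 59, 76, 121, 122, 85, 71, 107, 125, 82, 42, 38, 45]
s1 227 328.1 321 [106, 21, 32, 40, 70, 115, 134, 124, 74, 59, 121, 120, 66, 67, 6
[... 849 characters left out ...]
, 230, 159, 98, 85, 88]
l9_full 225 326.27 319 [151, 143, 137, 92, 63, 189, 238, 192, 103, 182, 238, 181, 83, 34, 34, 73]
l9_full 228 327.75 320 [152, 86, 34, 21, 54, 112, 222, 217, 151, 126, 221, 222, 121, 9, 139, 122]
l9_full 231 329.23 322 [53, 7, 96, 80, 60, 191, 236, 180, 97, 176, 236, 171, 94, 83, 81, 81]
l9_full 234 330.7 323 [94, 101, 106, 86, 63, 167, 231, 221, 153, 99, 208, 244, 169, 78, 86, 85]
l9_full 237 332.18 325 [100, 109, 100, 72, 62, 222, 240, 192, 106, 175, 232, 214, 132, 76, 85, 87]
l9_full 240 333.66 326 [104, 108, 88, 73, 75, 179, 234, 221, 133, 104, 201, 243, 172, 86, 88, 85]
l9_full 243 335.14 328 [97, 56, 49, 54, 91, 227, 242, 175, 92, 137, 227, 223, 140, 82, 81, 90]
```

```bash
cat > fit.py <<'E'
from slot import *
def fit(f,rows,ya,th):
    R_,C_=[],[]
    for r,c,v,x0 in meas(f,rows,ya,th):
        v=np.array(v,float); k=7+int(np.argmin(v[7:11]));
        lo=max(k-2,6); i=np.arange(k-1,k+2); w=np.maximum(v[k-1:k+2].max()-v[i],0)
        C_.append(x0+(i*w).sum()/w.sum());R_.append(r)
    R_,C_=np.array(R_),np.array(C_);m=np.ones(len(R_),bool)
    for _ in range(3):
        P_=np.polyfit(R_[m],C_[m],1);res=C_-np.polyval(P_,R_);m=abs(res)<max(.25,2*res[m].std())
    return P_[0],res[m].std(),m.sum(),np.polyval(P_,218)
ths=np.linspace(-.09,.09,19);sl=[np.polyfit(pred(.1,t)[:,1],pred(.1,t)[:,0],1)[0] for t in ths]
for f,rows,ya,th in(('s1',range(194,236),.1125,-.085),('l1_full',range(196,248),.089,.055),('l3_full',range(194,245),.093,0),('l9_full',list(range(194,207))+list(range(221,245)),.093,0.)):
    o=fit(f,rows,ya,th); print(f,o,'theta',np.interp(-o[0],-np.array(sl),ths))
E
python3 fit.py
```

```text
s1 (np.float64(0.5767190750828679), np.float64(0.15620037818197238), np.int64(37), np.float64(324.2869224078138)) theta -0.08932130301082888
l1_full (np.float64(0.4567379183858972), np.float64(0.08856103630816903), np.int64(52), np.float64(323.6199371510329)) theta 0.0490024834994586
l3_full (np.float64(0.49807518058827754), np.float64(0.10206260956241343), np.int64(51), np.float64(323.7116797695829)) theta -0.006558659581993604
l9_full (np.float64(0.49579445230612124), np.float64(0.07663930980899224), np.int64(37), np.float64(323.6853437287949)) theta -0.003740557626214271
```

```bash
python3 - <<'E'
from h import *
print(robot.read_clock(),robot.read_joint_vel()); order.sign_off()
E
```

```text
42.125 [-2.12290674e-03 -2.11430581e-04 -1.10595212e-03 -2.87817186e-05
  8.26872451e-04  7.42928562e-04]
the job is handed in; nothing more can be done
```

The bar is balanced level on the knife edge with the red clip pressed home astride it. I handed the job in at 42.1 s with the arm clear of everything.

**What I did:**
- I pushed end a about 23 mm toward −y at about 4.5 N. That overshot, leaving a slope of about +0.05 rad.
- I then pushed end b back about 4 mm at about 3.7 N, which brought the bar level on its own.
- I gripped the clip at 50 N and checked it lined up with the bar in the wrist image. I pressed it on at x 0.627, y −0.0655 m. The force stayed at about 2–3 N past the nubs, then rose to 7.1 N at tool height 0.1428 m, against 0.143 m expected for home. Then I let go and retreated.

**Last checks:**
- **Level:** the line fit to the bar in the scene picture gave −0.004 rad. The same method read −0.089 rad with the bar resting on its 0.085 rad stop at the start, so its error is about 0.004 rad. A coarser two-camera triangulation disagreed, giving −0.016 rad; that is still inside the 0.025 rad limit, and I trusted the line fit.
- **Clip position:** it sits about 1 mm from the measured knife edge along the bar, and upright.
- **Knife edge position:** my estimates of its y ran from −0.064 to −0.073 m over several views. I used the best close-up wrist view, which gave −0.065 m.
- **Other things:** the pin tray and tweezers look unmoved in the last pictures. I did not measure any of the loose items, and I did not check the two camera shells separately; no move went near the bench beside them.

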